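# Turn the bracket-jar carousel to the front

### The arm

A 6-joint arm with a two-finger parallel gripper is mounted at the origin on the work surface. World frame = base frame: x ahead of the robot, y to its left, z up, the work surface at z = 0. Lengths are in mm, angles in rad, forces in N, time in s.
With the tool pointing down it reaches from about 300 to 950 mm from the base axis. Payload 3.1 kg.
Tool frame: the origin (TCP) lies at the very end of the fingers, on their centre line; the grasp point (between the pads) lies 19 mm behind it; z points along the fingers, x is the direction in which the jaws open and shut, and the axes are right-handed (so a half turn about z gives the same grasp; the last joint's range is limited). The gripper opens to 85 mm and grips with 20 to 120 N. Pads are 22 mm wide; open, the fingers measure 114 mm over their backs; the gripper's body (76 mm by 85 mm) begins 54 mm behind the grasp point. The pads swing forward as they close: fully open they stand 13 mm farther back than shut.
Start: joints at [-1.245, 0.308, 1.634, -0, 1.2, -0.07], TCP at [240.941, -576.697, 231.272] pointing down, gripper open.
Joint ranges: [-3.06, 3.06], [-0.79, 1.96], [0.05, 2.63], [-1.19, 4.34], [0.05, 2.64], [-2.94, 2.94]. Speed limits (rad/s): [2.79, 2.79, 3.14, 3.14, 3.14, 3.14].

### API

Orientations are given as a unit quaternion [w, x, y, z].
In Python, from cell import arm, eyes, workorder gives the robot as it stands.
- The arm moves only by the tool step_arm, never from a script. Its argument "plan" is a list of rows, each a list of 3 entries, a list of its own where there are three numbers: the gripper command: -1 is fully open, 1 is shut, values between are in proportion, then the shift along the world's x, y, z in cm, then the turn about the world's z in degrees. In form: [[jaw, [tx, ty, tz], twist], ...]. A call has 1 to 20 rows; each row is the pose to reach, as a shift and turn from the pose commanded when the call began; what a row does not reach only later rows make up. A row lasts 1/8 s, in which the tool goes at most 62.5 mm and 10.7 degrees, less where a joint would pass 70% of its speed; a pose out of reach is approached as far as the arm can. A call with a gripper value outside its range is refused whole. The fingers move at their own pace and stop on an object; the grip force is fixed at half the most. Time passes only in rows, so rows that repeat a pose let the fingers close. It gives the time, the measured TCP pose, the force and the opening at its end, in the units of the state.
- arm.read_state(): the state, without advancing time (a new reading comes with each control period).
- eyes.capture(name): name is "side" or "top" or "wrist"; returns a dict with "pixels" (384x512x3 uint8, blue, green, red), "camera_matrix" (3x3 intrinsics, pixels), "D" ([k1, k2, p1, p2, k3] as OpenCV has them; the pictures are not rectified), "world_from_camera" (4x4, takes a point from camera to world coordinates). Camera axes: x right, y up, looking along -z (the intrinsics and any distortion apply to the point x, -y, -z); pixel columns grow to the right and rows downward; lengths in mm; the calibration is good to about 2 mm. A picture is of the moment at which its call begins. There is no depth.
- workorder.job_done(): hands the job in, once; it reports no verdict.
The state is a dict: "time_s": time; "q": joint angles; "qd": joint speeds; "joint_torque": joint torques, N m; "tcp_pos": TCP position; "tcp_rot": TCP orientation; "contact_force": force on the tool from outside, world axes, zero at the start; "wrist_torque": the same for the moment, N m; "gripper_width": opening from 0.0 (shut) to 1.0 (fully open).
Only numpy, scipy, OpenCV 4.12 (cv2) and the standard library are available. Lean on these libraries where they do the work, as an engineer would, in place of code of your own. Each camera call takes 0.05 s, during which the arm holds its last target.

### The job

On this orthodontic bench, turn the jar carousel by pushing gently with the fingertips against the pegs on its rim until the jar with the orange cap stands squarely in front, in line with the orange arrow on the base, and leave the carousel at rest there. Pinch and lift nothing: keep the hand off the jars, which stay in their pockets, and leave the other things on the bench alone.

Things in the scene. Friction and masses are not known exactly. Their poses are not given: they have to be found in the camera images.
- hub (a point): centre of the black turntable disc on its top face, 28 above the bench; the axes turn with the disc, z up. Disc 260 diameter, 12 thick, turns either way about this vertical axis; a steel hub 28 diameter rises 30 above it. Five jar pockets, centred 65 from the axis at 36, 108, 180, 252, 324 degrees counter-clockwise from x; clear walls 47 square outside, 10 high.
- peg0 (a point): foot, on the disc's top face, of one of five like aluminium rim pegs, 12 diameter, standing 40 above the disc (tops 68 above the bench). They stand on a circle 115 from the axis, half-way between the pockets, at 0, 72, 144, 216 and 288 degrees counter-clockwise from the x axis of point hub; this one is at 216.
- carousel (a joint): turning angle of the turntable in rad, 0 at the start, grows counter-clockwise seen from above; no stop within reach; it stays where it is left (bearing friction 0.1 N m: about 1 N at a peg turns it)
- front_mark (a point): the orange arrow on the tongue of the white fixed base (base round, 284 diameter, 14 high, does not turn); the point lies on the tongue's top, 155 from the turntable axis; its x axis points from the mark straight at the turntable axis, z up. The front of the carousel is the side of this arrow.
- jar_orange_mid (a point): the marked jar: orange cap and orange label; loose small jar 38 diameter, 45 tall, standing in one of the pockets on the disc with 1.5 play all round; the point is at its centre, half-way up (50 above the bench), so the top is at 73
- jar_white_mid (a point): white cap; loose small jar 38 diameter, 45 tall, standing in one of the pockets on the disc with 1.5 play all round; the point is at its centre, half-way up (50 above the bench), so the top is at 73
- jar_blue_mid (a point): blue cap; loose small jar 38 diameter, 45 tall, standing in one of the pockets on the disc with 1.5 play all round; the point is at its centre, half-way up (50 above the bench), so the top is at 73
- jar_green_mid (a point): green cap; loose small jar 38 diameter, 45 tall, standing in one of the pockets on the disc with 1.5 play all round; the point is at its centre, half-way up (50 above the bench), so the top is at 73
- jar_grey_mid (a point): grey cap; loose small jar 38 diameter, 45 tall, standing in one of the pockets on the disc with 1.5 play all round; the point is at its centre, half-way up (50 above the bench), so the top is at 73
- loose_pliers: loose steel pliers lying flat, 140 long, 9 thick; origin at mid-length on the underside, handles and jaws along its x axis
- squeeze_bottle: loose white bottle with white cap and blue label, 48 diameter, 110 tall; origin at the centre of its underside
- amber_bottle: loose amber bottle with black cap, 42 diameter, 85 tall; origin at the centre of its underside
- aligner_case: loose round green plastic case, 76 diameter, 28 tall; origin at the centre of its underside

How it is judged:
By the outcome, as a careful person would: the job done as asked, in the order asked, and still so for the second after the job is handed in, with the robot touching nothing.
It also fails if it takes over 48 s, if anything falls off the work surface, if the arm or the gripper's body presses on something with over 40 N, if the wrist force passes 120 N, or if a joint passes its speed limit or range.

## Working session

There is one attempt and no reset: what is moved stays moved. The work goes in short steps, Python scripts to look and compute and a tool call to move; the robot and the scene stay as the last step left them, time stands still between calls to the robot, and variables do not carry over. Pictures are saved under pics/ and viewed, and the job is handed in when it is done.

Besides the shell and the picture viewer there is one more tool, called after "Emit:" as name(argument=value, ...) on one line, values as JSON. step_arm: Moves the arm, as the interface text tells. Its arguments: {"type":"object","properties":{"plan":{"type":"array"}},"required":["plan"]}

```bash
mkdir -p pics; cat > h.py <<'E'
import numpy as np, cv2
from cell import arm, eyes, workorder
def cap(n,f):
    d=eyes.capture(n); im=np.array(d["pixels"]); cv2.imwrite("pics/"+f+".png",im)
    np.savez("pics/"+f+".npz",px=im,K=d["camera_matrix"],D=d["D"],T=d["world_from_camera"]); return ld(f)
def ld(f): return dict(np.load("pics/"+f+".npz"))
def ray(c,uv):
    p=cv2.undistortPoints(np.array(uv,float).reshape(-1,1,2),np.array(c["K"],float),np.array(c["D"],float)).reshape(-1,2)
    d=np.c_[p[:,0],-p[:,1],-np.ones(len(p))]@c["T"][:3,:3].T
    return c["T"][:3,3],d
def plane(c,uv,z):
    o,d=ray(c,uv); return o+d*((z-o[2])/d[:,2])[:,None]
def proj(c,P):
    P=np.atleast_2d(P).astype(float); q=(P-c["T"][:3,3])@c["T"][:3,:3]; q=q*[1,-1,-1]
    return cv2.projectPoints(q,np.zeros(3),np.zeros(3),np.array(c["K"],float),np.array(c["D"],float))[0].reshape(-1,2)
def tri(c1,a,c2,b):
    o1,d1=ray(c1,[a]);o2,d2=ray(c2,[b]);d1=d1[0];d2=d2[0]
    s=np.linalg.lstsq(np.c_[d1,-d2],o2-o1,rcond=None)[0]; p=o1+s[0]*d1;q=o2+s[1]*d2
    return (p+q)/2,np.linalg.norm(p-q)
E
python3 - <<'E'
from h import *
for n in("top","side","wrist"):
    c=cap(n,n+"0"); print(n,c["T"].round(2).tolist(),c["K"][0,0])
print(arm.read_state())
E
```

```text
top [[0.03, 0.99, -0.16, 267.12], [-1.0, 0.03, 0.0, 7.38], [0.01, 0.16, 0.99, 1401.61], [0.0, 0.0, 0.0, 1.0]] 432.36713831429165
side [[0.97, 0.14, -0.19, 293.0], [-0.23, 0.61, -0.76, -733.81], [0.01, 0.78, 0.62, 664.28], [0.0, 0.0, 0.0, 1.0]] 389.6346397910139
wrist [[0.39, 0.89, 0.26, 305.02], [-0.92, 0.37, 0.11, -548.81], [-0.0, -0.28, 0.96, 372.77], [0.0, 0.0, 0.0, 1.0]] 266.65983991644356
{'time_s': 0.15, 'q': array([-1.24470664e+00,  3.08814590e-01,  1.63488116e+00,  5.37974763e-06,
        1.19971214e+00, -6.96934654e-02]), 'qd': array([-8.45336843e-05, -8.69854808e-04, -4.48858025e-03, -1.39436003e-03,
       -1.08524309e-04, -1.37599702e-03]), 'joint_torque': array([-2.14112197e-04, -4.15803015e+01, -2.77147633e+01, -1.94482977e-04,
        6.02219705e-03,  5.04481193e-06]), 'tcp_pos': array([ 240.73033593, -576.08190927,  230.3111182 ]), 'tcp_rot': array([-5.56449940e-04,  8.32324447e-01, -5.54288004e-01, -7.17035448e-04]), 'contact_force': array([-0.54278243, -0.29371264,  0.34388546]), 'wrist_torque': array([0.05189817, 0.01030592, 0.00244965]), 'gripper_width': 0.9998501976988905}
```

View pics/top0.png

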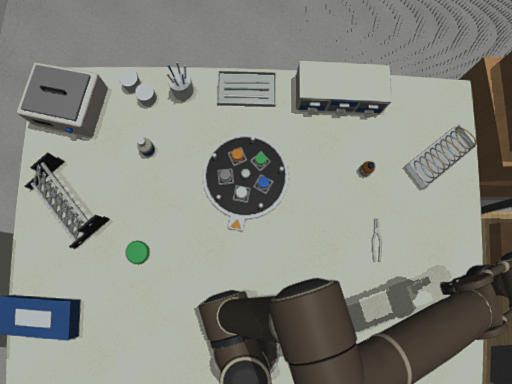

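View pics/side0.png

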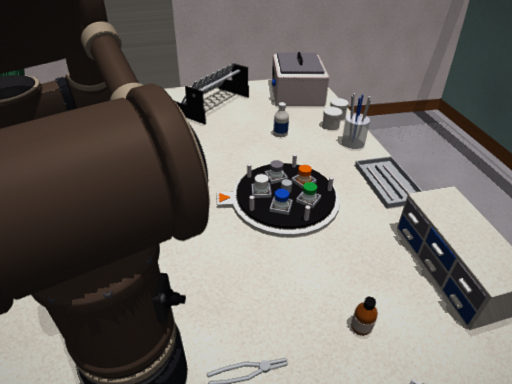

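The top view shows the carousel centred near (246,175), the arrow at (236,224) and the orange cap at (238,154), almost opposite the arrow. In the side view the orange cap is at (305,171) and the arrow at (224,198).

```bash
python3 - <<'E'
from h import *
for n,(x0,x1,y0,y1) in {"top":(190,300,125,240),"side":(205,350,145,240)}.items():
    c=ld(n+"0"); im=c["px"]; cv2.imwrite(f"pics/{n}0z.png",cv2.resize(im[y0:y1,x0:x1],None,fx=5,fy=5,interpolation=cv2.INTER_CUBIC))
    hsv=cv2.cvtColor(im,cv2.COLOR_BGR2HSV)
    for nm,lo,hi in [("or",(5,150,120),(20,255,255)),("gr",(45,120,60),(80,255,255)),("bl",(105,150,80),(125,255,255))]:
        m=cv2.inRange(hsv,lo,hi); m2=np.zeros_like(m); m2[y0:y1,x0:x1]=m[y0:y1,x0:x1]
        k,l,s,ce=cv2.connectedComponentsWithStats(m2)
        for i in range(1,k):
            if s[i,4]>5: print(n,nm,ce[i].round(1),s[i])
    if n=="top":
        m=(im.max(2)<60).astype(np.uint8); m2=np.zeros_like(m); m2[y0:y1,x0:x1]=m[y0:y1,x0:x1]
        cs=max(cv2.findContours(m2,cv2.RETR_EXTERNAL,cv2.CHAIN_APPROX_NONE)[0],key=cv2.contourArea)
        e=cv2.fitEllipse(cv2.convexHull(cs)); print("disc",e, plane(c,[e[0]],28))
        w=plane(c,cs.reshape(-1,2),28)[:,:2].astype(np.float32)
        h=cv2.convexHull(w); print(cv2.minEnclosingCircle(h), cv2.fitEllipse(h))
E
```

```text
top or [236.8 153.6] [232 149  11  10  89]
top or [235.6 224.6] [231 221   9   7  37]
top gr [260.4 158.3] [255 154  11  10  91]
top bl [263.4 181.8] [259 177  11  11  88]
disc ((245.1942138671875, 175.69883728027344), (76.51908874511719, 77.47779846191406), 86.27363586425781) [[555.75174369  14.03937131  28.        ]]
((557.7077026367188, 14.486629486083984), 127.25747680664062) ((557.816162109375, 14.043326377868652), (251.61997985839844, 253.9039306640625), 85.67498779296875)
side or [304.7 168.2] [299 165  13   8  80]
side or [222.6 196.9] [219 193  11   9  51]
side gr [309.7 186.2] [303 182  14   9 103]
side bl [281.6 192.9] [275 188  15  10 111]
```

```bash
ls . pics
```

```text
.:
h.py
pics

pics:
side0.npz
side0.png
side0z.png
top0.npz
top0.png
top0z.png
wrist0.npz
wrist0.png
```

View pics/top0z.png

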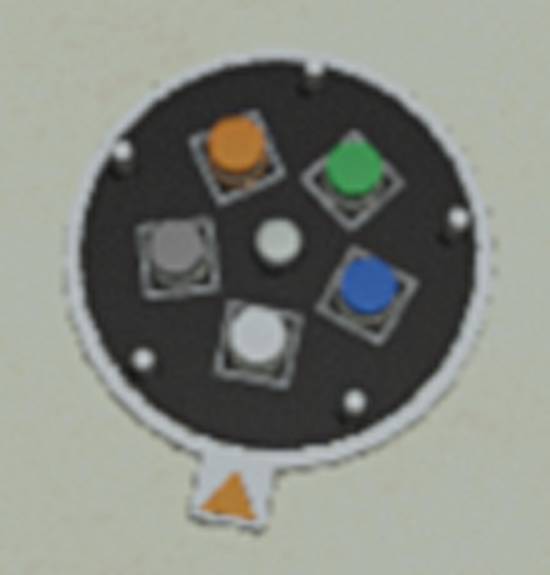

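View pics/side0z.png

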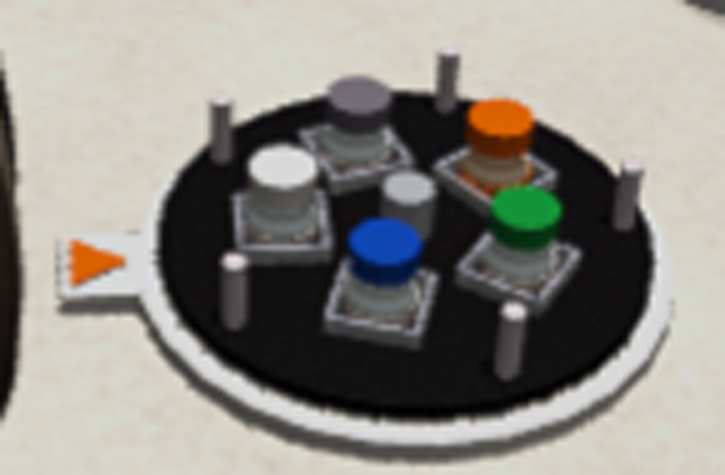

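The crops show five peg tops and five caps clearly. I'll triangulate them from the two views and fit the axis.

```bash
python3 - <<'E'
from h import *
from scipy.optimize import least_squares as LS
t=ld("top0");s=ld("side0")
zt=lambda p:(np.array(p,float)+.5)/5-.5+[190,125]
zs=lambda p:(np.array(p,float)+.5)/5-.5+[205,145]
pt=[(317,68),(122,148),(142,357),(355,399),(459,214)]
ps=[(630,168),(448,54),(221,102),(234,261),(513,312)]
P=[]
for a,b in zip(pt,ps):
    p,e=tri(t,zt(a),s,zs(b)); P.append(plane(t,[zt(a)],68)[0]); print("peg",p.round(1),e.round(1),P[-1].round(1), plane(s,[zs(b)],68)[0].round(1))
P=np.array(P)
ang0=LS(lambda v:(v[:2]+115*np.c_[np.cos(v[2]+np.arange(5)*1.2566),np.sin(v[2]+np.arange(5)*1.2566)]-P[:,:2]).ravel(),[557,14,.2])
c=ang0.x[:2];print("centre",ang0.x[:2],"phase",np.degrees(ang0.x[2]),ang0.fun.round(1))
P2=np.array([plane(s,[zs(b)],68)[0] for b in ps])
r2=LS(lambda v:(v[:2]+115*np.c_[np.cos(v[2]+np.arange(5)*1.2566),np.sin(v[2]+np.arange(5)*1.2566)]-P2[:,:2]).ravel(),[557,14,.2])
print("side centre",r2.x[:2],np.degrees(r2.x[2]),r2.fun.round(1))
for nm,a,b in [("orange",(236,143),(501,118)),("hub",(278,241),(408,188)),("white",(257,333),(283,167)),("arrow",(232,500),(95,262))]:
    p,e=tri(t,zt(a),s,zs(b)); z={"hub":58,"arrow":14}.get(nm,73); q=plane(t,[zt(a)],z)[0];q2=plane(s,[zs(b)],z)[0]
    print(nm,p.round(1),e.round(1),q.round(1),q2.round(1),[np.degrees(np.arctan2(*(k[:2]-c0)[::-1])).round(1) for k,c0 in((q,c),(q2,r2.x[:2]))], np.linalg.norm(q[:2]-c).round(1))
E
```

```text
peg [671.2  -8.   67.8] 0.9 [670.7  -7.9  68. ] [671.6  -8.2  68. ]
peg [614.4 115.2  65.6] 1.6 [614.5 114.9  68. ] [612.2 111.7  68. ]
peg [480.7  97.3  65.3] 0.1 [480.3  97.1  68. ] [479.8  93.6  68. ]
peg [457.2 -36.6  68. ] 0.4 [457.4 -36.6  68. ] [457.  -36.6  68. ]
peg [576.8 -99.9  67. ] 1.6 [ 577.3 -100.    68. ] [ 575.4 -101.    68. ]
centre [560.06365245  13.50882273] phase -10.168735674406804 [ 2.6  1.1 -0.2  0.   0.1 -0.6 -0.8 -0.  -1.6 -0.5]
side centre [559.19981603  11.8948236 ] -10.068414492203368 [ 0.9 -0.   1.1  1.6 -0.4  1.2 -1.2 -1.8 -0.4 -1. ]
orange [618.7  42.4  72.1] 0.1 [618.4  42.3  73. ] [618.2  41.2  73. ] [np.float64(26.3), np.float64(26.4)] 65.1
hub [559.6  14.1  56.8] 0.9 [558.9  14.1  58. ] [559.5  12.6  58. ] [np.float64(153.0), np.float64(64.5)] 1.4
white [496.7  25.6  72.1] 0.1 [496.6  25.6  73. ] [496.3  24.4  73. ] [np.float64(169.2), np.float64(168.8)] 64.6
arrow [398.9  39.3  15.8] 3.5 [397.3  39.4  14. ] [400.9  41.5  14. ] [np.float64(171.0), np.float64(169.4)] 164.8
```

View pics/wrist0.png

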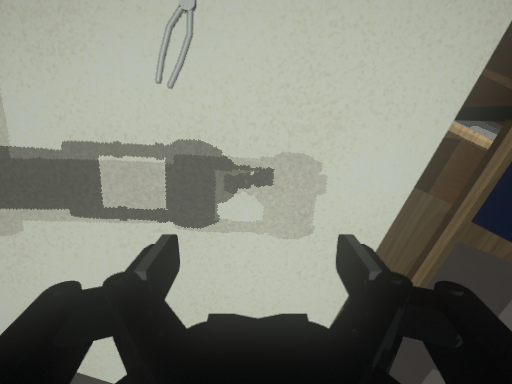

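Everything agrees within about 2 mm, apart from the arrow at 3.5 mm. The axis is near (559.7, 13), the pegs are at -10+72k°, the orange pocket is at about 26° and the arrow at about 170°. That needs roughly +144°. I'll straddle the peg at 206° loosely with half-open fingers, without pinching it. First I hover there and look with the wrist camera.

Emit:
step_arm(plan=[[0,[5,12,1],1],[0,[9,24,1],2],[0,[14,36,1],3],[0,[18,46,1],3],[0,[21.2,53.8,1],3.2],[0,[21.2,53.8,1],3.2],[0,[21.2,53.8,1],3.2],[0,[21.2,53.8,1],3.2],[0,[21.2,53.8,1],3.2],[0,[21.2,53.8,1],3.2],[0,[21.2,53.8,1],3.2],[0,[21.2,53.8,1],3.2],[0,[21.2,53.8,1],3.2]])

```text
time_s: 1.78
tcp_pos: [452.5, -40.2, 241.1]
tcp_rot: [0.0, 0.847, -0.532, -0.0]
contact_force: [0.6, 0.0, 0.4]
gripper_width: 0.501
```

```bash
python3 - <<'E'
from h import *
c=cap("wrist","w1"); print(arm.read_state()["tcp_pos"],arm.read_state()["gripper_width"])
cv2.imwrite("pics/w1z.png",cv2.resize(c["px"],(800,600),interpolation=cv2.INTER_CUBIC))
E
```

```text
[452.55766001 -40.04463301 241.17875297] 0.5006852969371841
```

View pics/w1z.png

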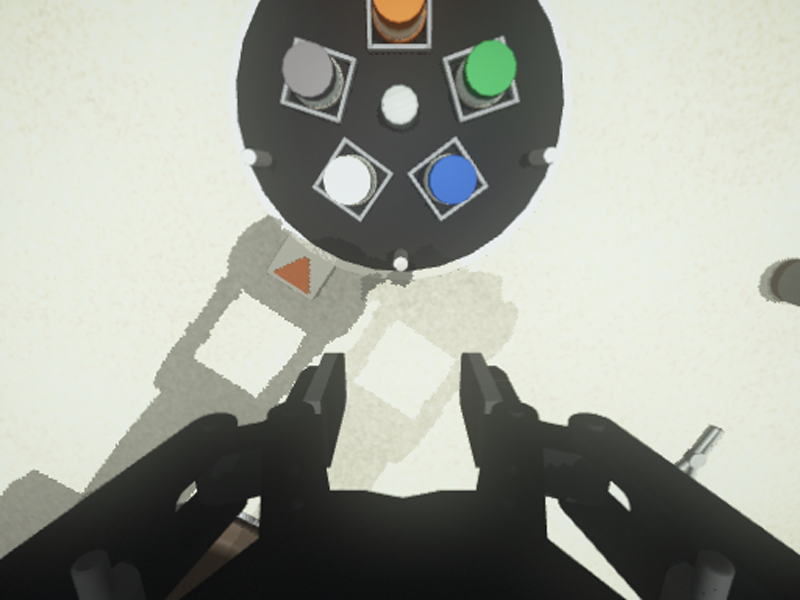

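The wrist picture shows the peg to be pushed at (400,264), centred between the fingers. The arrow tip is near (305,255), its base near (275,276)-(312,294), and the hub is at (400,104). I'll measure the arrow's bearing from here.

```bash
python3 - <<'E'
from h import *
c=ld("w1"); im=c["px"]
hsv=cv2.cvtColor(im,cv2.COLOR_BGR2HSV); m=cv2.inRange(hsv,(3,100,80),(20,255,255)); 
k,l,s,ce=cv2.connectedComponentsWithStats(m)
S=np.array([512/800,384/600]); z=lambda p:(np.array(p)+.5)*S-.5
hub=plane(c,[z((400,104))],58)[0]; peg=plane(c,[z((400,264))],68)[0]
print("hub",hub,"peg",peg)
for i in range(1,k):
    if s[i,4]>40:
        print(ce[i],s[i])
        cs=cv2.findContours((l==i).astype(np.uint8),cv2.RETR_EXTERNAL,cv2.CHAIN_APPROX_NONE)[0][0]
        if ce[i][1]>100:
            T=cv2.minEnclosingTriangle(cs)[1].reshape(-1,2); W=plane(c,T,14); print(T,W)
            g=plane(c,[ce[i]],14)[0]; print("cent",g)
            for C in ((559.7,13),hub[:2]): print(np.degrees(np.arctan2(g[1]-C[1],g[0]-C[0])),np.hypot(g[1]-C[1],g[0]-C[0]))
        else: print(plane(c,[ce[i]],73))
    # disc edge circle
m=(im.max(2)<75).astype(np.uint8); m[172:]=0
cs=max(cv2.findContours(m,cv2.RETR_EXTERNAL,cv2.CHAIN_APPROX_NONE)[0],key=cv2.contourArea).reshape(-1,2)
cs=cs[(cs[:,1]>3)]
W=plane(c,cs,28)[:,:2]
from scipy.optimize import least_squares as LS
r=LS(lambda v:np.hypot(*(W-v[:2]).T)-v[2],[560,13,128],loss="soft_l1",f_scale=1); print("disc",r.x)
for p in [(248,157),(551,155),(400,264)]:
    q=plane(c,[z(p)],68)[0]; d=q[:2]-r.x[:2]; print("peg",q.round(1),np.degrees(np.arctan2(d[1],d[0])).round(2),np.hypot(*d).round(1))
g=plane(c,[z((297,274))],14)
E
```

```text
hub [560.39692678  14.52305572  58.        ] peg [456.63557665 -35.49706561  68.        ]
[255.20737327  10.16589862] [238   0  35  28 651]
[[605.98354716  37.07986025  73.        ]]
[189.45070423 175.02816901] [176 165  22  23 284]
[[197.      163.6    ]
 [173.8125  172.875  ]
 [197.      188.33333]] [[417.363688    37.58157655  14.        ]
 [390.69289568  62.23818139  14.        ]
 [383.90731861  23.91802006  14.        ]]
cent [397.450347    41.03665097  14.        ]
170.1961356724663 164.6541942837745
170.7582006880538 165.0895471944056
disc [539.66835496   5.19856766 101.02397377]
peg [479.8  97.4  68. ] 123.02 109.9
peg [576.1 -98.8  68. ] -70.7 110.1
peg [456.6 -35.5  68. ] -153.89 92.5
```

From the wrist pegs the axis is at (559.8, 14.9), the pushing peg at 206.1° and the arrow at 170.8°. So the turn needed is about +144.7°. Going down around the peg now.

Emit:
step_arm(plan=[[0,[0,0.1,-5],0],[0,[0,0.1,-10],0],[0,[0,0.1,-14],0],[0,[0,0.1,-17],0],[0,[0,0.1,-19],0],[0,[0,0.1,-19.8],0],[0,[0,0.1,-19.8],0]])

```text
time_s: 2.7
tcp_pos: [452.8, -38.2, 43.2]
tcp_rot: [0.0, 0.847, -0.531, -0.0]
contact_force: [0.2, 0.8, -0.3]
gripper_width: 0.503
```

```bash
python3 - <<'E'
from h import *
c=cap("wrist","w2"); cap("top","t2"); print(arm.read_state()["tcp_pos"],arm.read_state()["contact_force"])
# rows: commanded start
C=np.array([559.8,14.5]);R=119;p0=np.array([452.9,-37.7]);f0=206.
def pr(fs,p0,f0):
    print([[0,[*((C+R*np.array([np.cos(np.radians(f)),np.sin(np.radians(f))])-p0)/10).round(1).tolist(),0],round(f-f0,1)] for f in fs])
pr(np.arange(210,285.1,4),p0,f0)
E
```

```text
[453.82554559 -38.15284502  44.11605536] [ 0.56328656 -0.60278906  0.51700002]
[[0, [0.4, -0.7, 0], np.float64(4.0)], [0, [0.8, -1.4, 0], np.float64(8.0)], [0, [1.3, -2.1, 0], np.float64(12.0)], [0, [1.8, -2.7, 0], np.float64(16.0)], [0, [2.4, -3.3, 0], np.float64(20.0)], [0, [3.0, -3.9, 0], np.float64(24.0)], [0, [3.7, -4.4, 0], np.float64(28.0)], [0, [4.4, -4.9, 0], np.float64(32.0)], [0, [5.1, -5.3, 0], np.float64(36.0)], [0, [5.8, -5.7, 0], np.float64(40.0)], [0, [6.6, -6.0, 0], np.float64(44.0)], [0, [7.4, -6.2, 0], np.float64(48.0)], [0, [8.2, -6.4, 0], np.float64(52.0)], [0, [9.0, -6.6, 0], np.float64(56.0)], [0, [9.9, -6.7, 0], np.float64(60.0)], [0, [10.7, -6.7, 0], np.float64(64.0)], [0, [11.5, -6.7, 0], np.float64(68.0)], [0, [12.3, -6.6, 0], np.float64(72.0)], [0, [13.2, -6.4, 0], np.float64(76.0)]]
```

View pics/w2.png

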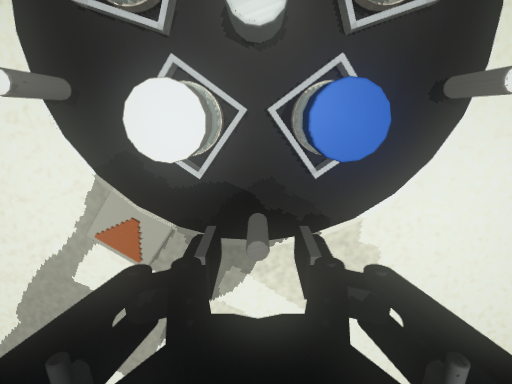

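The peg at (258,235) stands between the fingers, clear of both, and the jars are well clear. I'll start the counter-clockwise push.

Emit:
step_arm(plan=[[0,[0.4,-0.7,0],4],[0,[0.8,-1.4,0],8],[0,[1.3,-2.1,0],12],[0,[1.8,-2.7,0],16],[0,[2.4,-3.3,0],20],[0,[3.0,-3.9,0],24],[0,[3.7,-4.4,0],28],[0,[4.4,-4.9,0],32]])

```text
time_s: 3.8
tcp_pos: [497.5, -86.9, 44.4]
tcp_rot: [-0.0, 0.961, -0.276, 0.0]
contact_force: [-1.4, 0.9, 0.3]
gripper_width: 0.503
```

```bash
python3 - <<'E'
from h import *
c=cap("wrist","w3"); s=arm.read_state(); print(s["tcp_pos"],s["contact_force"],s["gripper_width"])
E
```

```text
[499.13724348 -87.65299595  44.75651156] [ 0.78137913 -1.33952031  0.10104819] 0.49718015014833317
```

View pics/w3.png

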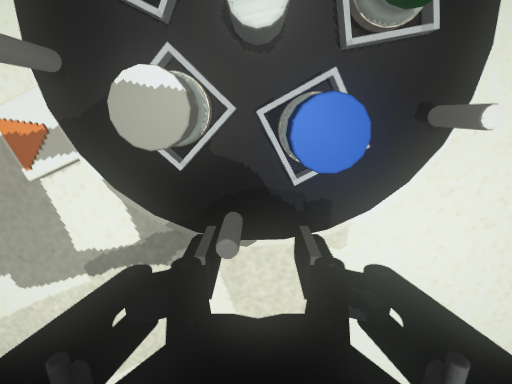

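The peg, now at (230,235), rests against the rear finger and the disc turns with it at forces of 1-2 N. Continuing.

```bash
python3 - <<'E'
import numpy as np
C=np.array([559.8,14.5]);R=119
def pr(fs,p0,f0):
    print([[0,[*((C+R*np.array([np.cos(np.radians(f)),np.sin(np.radians(f))])-p0)/10).round(1).tolist(),0],float(round(f-f0,1))] for f in fs])
p0=np.array([496.9,-86.7]);pr(np.arange(242,319,4),p0,238)
E
```

```text
[[0, [0.7, -0.4, 0], 4.0], [0, [1.4, -0.8, 0], 8.0], [0, [2.2, -1.1, 0], 12.0], [0, [3.0, -1.3, 0], 16.0], [0, [3.8, -1.5, 0], 20.0], [0, [4.6, -1.7, 0], 24.0], [0, [5.5, -1.8, 0], 28.0], [0, [6.3, -1.8, 0], 32.0], [0, [7.1, -1.8, 0], 36.0], [0, [7.9, -1.7, 0], 40.0], [0, [8.8, -1.5, 0], 44.0], [0, [9.6, -1.3, 0], 48.0], [0, [10.4, -1.1, 0], 52.0], [0, [11.1, -0.8, 0], 56.0], [0, [11.9, -0.4, 0], 60.0], [0, [12.6, 0.0, 0], 64.0], [0, [13.3, 0.5, 0], 68.0], [0, [13.9, 1.0, 0], 72.0], [0, [14.6, 1.6, 0], 76.0], [0, [15.1, 2.2, 0], 80.0]]
```

Emit:
step_arm(plan=[[0,[0.7,-0.4,0],4],[0,[1.4,-0.8,0],8],[0,[2.2,-1.1,0],12],[0,[3.0,-1.3,0],16],[0,[3.8,-1.5,0],20],[0,[4.6,-1.7,0],24],[0,[5.5,-1.8,0],28],[0,[6.3,-1.8,0],32],[0,[7.1,-1.8,0],36],[0,[7.9,-1.7,0],40],[0,[8.8,-1.5,0],44],[0,[9.6,-1.3,0],48],[0,[10.4,-1.1,0],52],[0,[11.1,-0.8,0],56],[0,[11.9,-0.4,0],60],[0,[12.6,0.0,0],64],[0,[13.3,0.5,0],68],[0,[13.9,1.0,0],72],[0,[14.6,1.6,0],76],[0,[15.1,2.2,0],80]])

```text
time_s: 6.35
tcp_pos: [648.7, -65.1, 44.4]
tcp_rot: [0.001, 0.914, 0.407, 0.001]
contact_force: [-0.8, -1.7, -0.6]
gripper_width: 0.499
```

```bash
python3 - <<'E'
from h import *
c=cap("wrist","w4"); c=cap("top","t4"); s=arm.read_state(); print(s["tcp_pos"],s["contact_force"],s["q"])
cv2.imwrite("pics/t4z.png",cv2.resize(c["px"][115:250,180:330],None,fx=4,fy=4,interpolation=cv2.INTER_CUBIC))
C=np.array([559.8,14.5]);R=119
def pr(fs,p0,f0):
    print([[0,[*((C+R*np.array([np.cos(np.radians(f)),np.sin(np.radians(f))])-p0)/10).round(1).tolist(),0],float(round(f-f0,1))] for f in fs])
p0=np.array([496.9+151,-86.7+22]);pr([322,326,330,334,338,342,345,347.5,350,352],p0,318)
E
```

```text
[649.05237189 -64.36193389  44.41260193] [-0.39316952  0.49474078 -0.39751049] [-1.65642814e-01  5.74145899e-01  1.67101268e+00  1.57282588e-04
  8.94203352e-01 -1.00104373e+00]
[[0, [0.6, 0.6, 0], 4.0], [0, [1.1, 1.3, 0], 8.0], [0, [1.5, 2.0, 0], 12.0], [0, [1.9, 2.7, 0], 16.0], [0, [2.2, 3.5, 0], 20.0], [0, [2.5, 4.2, 0], 24.0], [0, [2.7, 4.8, 0], 27.0], [0, [2.8, 5.3, 0], 29.5], [0, [2.9, 5.9, 0], 32.0], [0, [3.0, 6.3, 0], 34.0]]
```

View pics/w4.png

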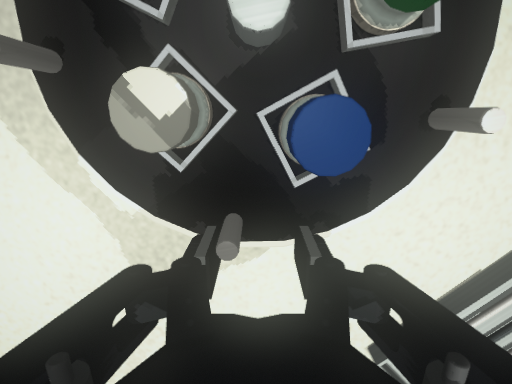

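View pics/t4z.png

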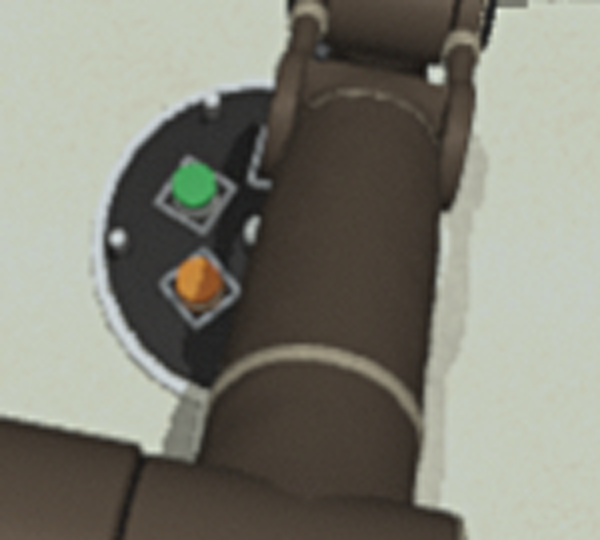

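The wrist picture is unchanged relative to the hand, with the peg at (229,237). The top view shows orange coming round at about (200,280) in the crop. I'll continue slower and stop about 6° short.

Emit:
step_arm(plan=[[0,[0.6,0.6,0],4],[0,[1.1,1.3,0],8],[0,[1.5,2.0,0],12],[0,[1.9,2.7,0],16],[0,[2.2,3.5,0],20],[0,[2.5,4.2,0],24],[0,[2.7,4.8,0],27],[0,[2.8,5.3,0],29.5],[0,[2.9,5.9,0],32],[0,[3.0,6.3,0],34],[0,[3.0,6.3,0],34]])

```text
time_s: 7.82
tcp_pos: [677.9, -1.1, 43.3]
tcp_rot: [-0.0, 0.755, 0.655, 0.0]
contact_force: [-0.7, -0.0, -0.3]
gripper_width: 0.503
```

```bash
python3 - <<'E'
from h import *
c=cap("wrist","w5"); t=cap("top","t5"); sd=cap("side","s5"); s=arm.read_state(); print(s["tcp_pos"],s["contact_force"],s["time_s"])
cv2.imwrite("pics/s5z.png",cv2.resize(sd["px"][145:240,205:350],None,fx=5,fy=5,interpolation=cv2.INTER_CUBIC))
cv2.imwrite("pics/t5z.png",cv2.resize(t["px"][115:250,180:330],None,fx=4,fy=4,interpolation=cv2.INTER_CUBIC))
cv2.imwrite("pics/w5z.png",cv2.resize(c["px"],(800,600),interpolation=cv2.INTER_CUBIC))
E
```

```text
[677.69276988  -1.54289916  43.06031296] [0.28793234 0.54219604 0.54055935] 7.975
```

View pics/w5z.png

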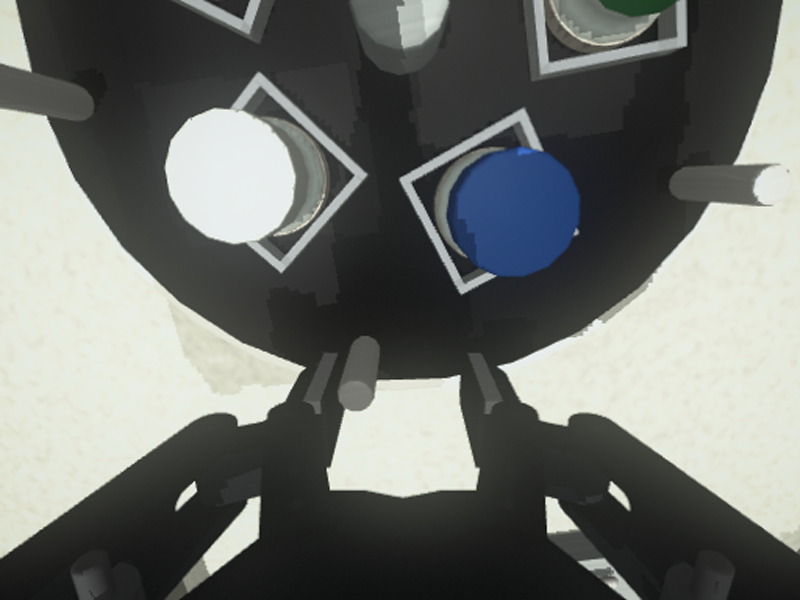

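View pics/s5z.png

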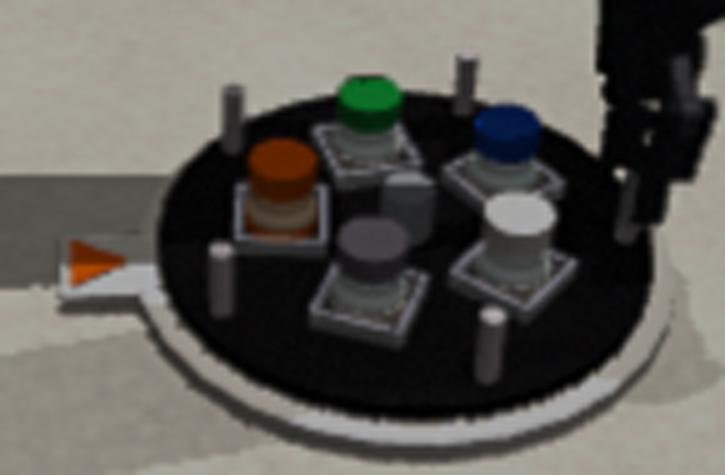

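View pics/t5z.png

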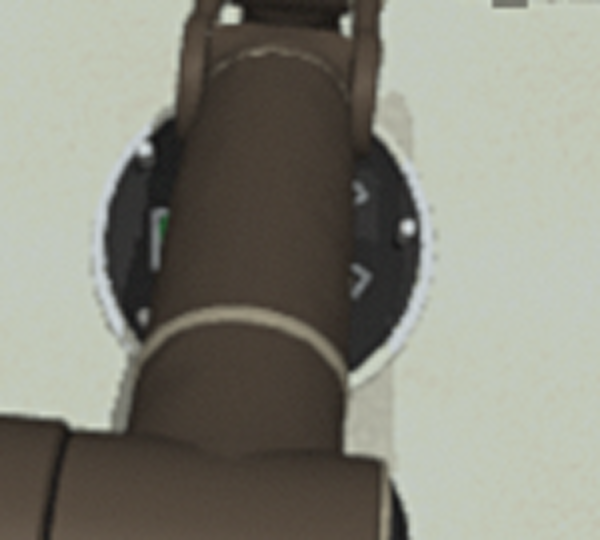

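The side view shows the orange cap at (283,160) in the crop, close to the arrow line. Free peg tops are at (233,92), (466,58), (221,248) and (491,314). The wrist view shows the peg still against the rear finger at (357,395). I'll fit the remaining angle from the same pegs in both views.

```bash
cat >> h.py <<'E'
from scipy.optimize import least_squares as LS
def phase(P,ks,v0,free=True,C=None):
    P=np.array(P)[:,:2]; a=np.array(ks)*2*np.pi/5
    f=lambda v:(v[:2]+115*np.c_[np.cos(v[2]+a),np.sin(v[2]+a)]-P).ravel()
    r=LS(f,v0); return r.x[:2].round(1),np.degrees(r.x[2]).round(2),np.abs(r.fun).max().round(1)
E
python3 - <<'E'
from h import *
s0=ld("side0");s=ld("s5");w=ld("w5")
zs=lambda p:(np.array(p,float)+.5)/5-.5+[205,145]
v=[560,14,np.radians(-10)]
# k: angle = phase+72k ; start pegs
print("start side", phase([plane(s0,[zs(b)],68)[0] for b in [(630,168),(448,54),(221,102),(234,261),(513,312)]],range(5),v))
print("start side4", phase([plane(s0,[zs(b)],68)[0] for b in [(448,54),(221,102),(234,261),(513,312)]],[1,2,3,4],v))
print("now side4", phase([plane(s,[zs(b)],68)[0] for b in [(466,58),(233,92),(221,248),(491,314)]],[1,2,3,4],v))
S=np.array([512/800,384/600]); z=lambda p:(np.array(p)+.5)*S-.5
W=[plane(w,[z(p)],68)[0] for p in [(357,395),(771,185)]]; print(np.array(W).round(1))
for q in W: print(np.degrees(np.arctan2(q[1]-14.5,q[0]-559.8)),np.hypot(q[1]-14.5,q[0]-559.8))
E
```

```text
start side (array([559.2,  11.9]), np.float64(-10.07), np.float64(1.8))
start side4 (array([559.4,  11.9]), np.float64(-10.05), np.float64(1.8))
now side4 (array([559.4,  12.7]), np.float64(-15.47), np.float64(2.7))
[[670.4 -14.4  68. ]
 [622.8 110.1  68. ]]
-14.646249980150335 114.36408265605155
56.614334847441 114.54388969278115
```

Side and wrist agree on a phase of about -15.2°, and the target is about -9.2°. I'll push about 5.5° more, gently.

Emit:
step_arm(plan=[[0,[0,0.2,0],0.8],[0,[0,0.4,0],1.8],[0,[0,0.6,0],3],[0,[0.1,0.8,0],4],[0,[0.1,1.0,0],5],[0,[0.1,1.1,0],5.5],[0,[0.1,1.1,0],5.5],[0,[0.1,1.1,0],5.5]])

```text
time_s: 8.98
tcp_pos: [679.2, 9.5, 43.4]
tcp_rot: [0.0, 0.723, 0.691, 0.0]
contact_force: [0.9, 0.1, 1.3]
gripper_width: 0.499
```

```bash
python3 - <<'E'
from h import *
c=cap("wrist","w6"); sd=cap("side","s6"); s=arm.read_state(); print(s["tcp_pos"],s["contact_force"],s["time_s"])
cv2.imwrite("pics/s6z.png",cv2.resize(sd["px"][145:240,205:350],None,fx=5,fy=5,interpolation=cv2.INTER_CUBIC))
cv2.imwrite("pics/w6z.png",cv2.resize(c["px"],(800,600),interpolation=cv2.INTER_CUBIC))
E
```

```text
[679.13471709   9.38596027  43.41561016] [ 0.1172543  -0.22677048  0.11897984] 9.075
```

View pics/w6z.png

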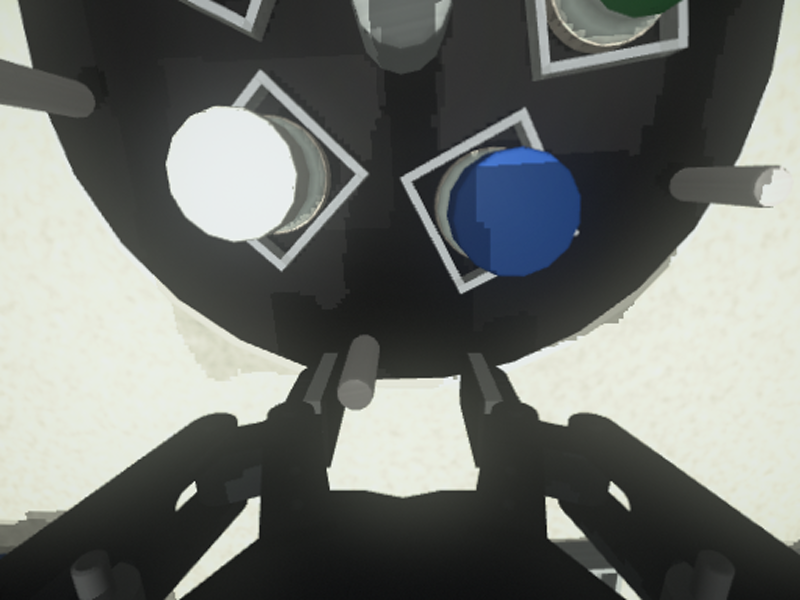

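View pics/s6z.png

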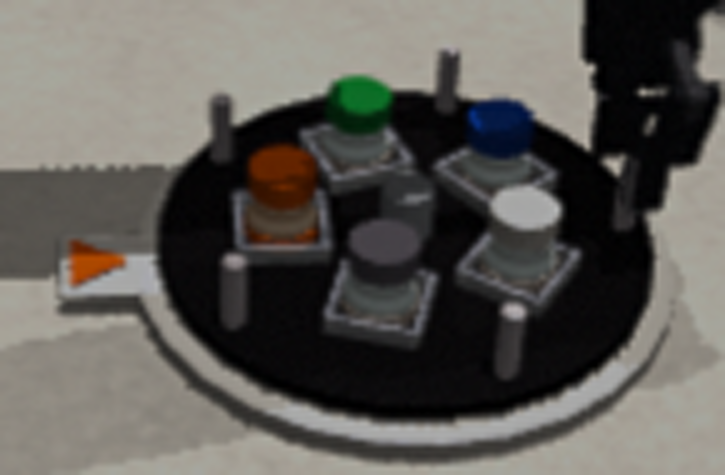

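The pegs at (234,262), (513,312), (448,53) and (221,102) sit almost exactly where pegs stood at the start, so the turn is now about +144°. I'll centre the fork on the peg without touching it, lift, and look along the arrow line.

Emit:
step_arm(plan=[[0,[-0.1,-0.6,0],-3],[0,[-0.2,-1.2,0],-6],[0,[-0.2,-1.4,0],-7],[0,[-0.2,-1.4,2],-7],[0,[-0.2,-1.4,5],-7],[0,[-0.2,-1.4,10],-7],[0,[-0.2,-1.4,15],-7],[0,[-0.2,-1.4,20],-7],[0,[-0.2,-1.4,20],-7]])

```text
time_s: 10.2
tcp_pos: [681.2, -4.6, 252.3]
tcp_rot: [0.005, 0.764, 0.646, 0.005]
contact_force: [0.2, -0.5, -0.3]
gripper_width: 0.497
```

Emit:
step_arm(plan=[[0,[-2,0.3,0],-10],[0,[-5,0.6,0],-20],[0,[-8,1,0],-30],[0,[-11,1.4,0],-40],[0,[-14,1.8,0],-50],[0,[-17,2.2,0],-60],[0,[-20,2.6,0],-70],[0,[-23,3.2,0],-80],[0,[-26.5,4.2,0],-90],[0,[-26.5,4.2,0],-100],[0,[-26.5,4.2,0],-110],[0,[-26.5,4.2,0],-120],[0,[-26.5,4.2,0],-130],[0,[-26.5,4.2,0],-140],[0,[-26.5,4.2,0],-150],[0,[-26.5,4.2,0],-160],[0,[-26.5,4.2,0],-170],[0,[-26.5,4.2,0],-179],[0,[-26.5,4.2,0],-179],[0,[-26.5,4.2,0],-179]])

```text
time_s: 12.7
tcp_pos: [411.7, 37.4, 243.3]
tcp_rot: [0.0, -0.653, 0.757, 0.0]
contact_force: [0.7, 0.9, 0.3]
gripper_width: 0.496
```

```bash
python3 - <<'E'
from h import *
c=cap("wrist","w7"); sd=cap("side","s7"); s=arm.read_state(); print(s["tcp_pos"],s["q"],s["time_s"])
cv2.imwrite("pics/w7z.png",cv2.resize(c["px"],(800,600),interpolation=cv2.INTER_CUBIC))
E
```

```text
[411.83467171  37.35507572 243.29636305] [-1.49647051e-02 -1.31189188e-01  2.08679750e+00  4.64048901e-05
  1.18599090e+00  1.70478082e+00] 12.8
```

View pics/w7z.png

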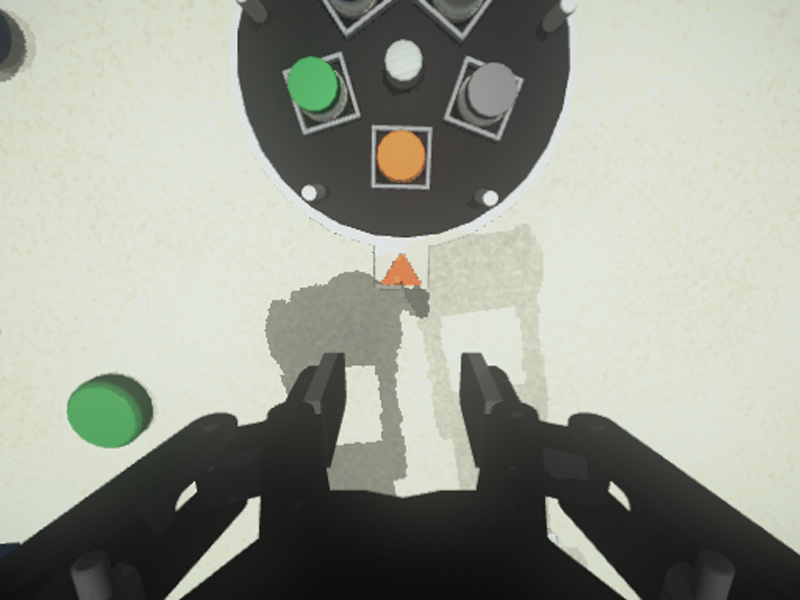

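In this view the orange cap (401,156), the arrow (401,270) and the hub (403,60) are nearly in line. The two front pegs are at (309,192) and (490,198). I'll work out the bearings.

```bash
python3 - <<'E'
from h import *
c=ld("w7"); im=c["px"]; S=np.array([512/800,384/600]); z=lambda p:(np.array(p)+.5)*S-.5
crop=im[85:190,140:375]; cv2.imwrite("pics/w7c.png",cv2.resize(crop,None,fx=3.4,fy=3.4,interpolation=cv2.INTER_CUBIC))
hsv=cv2.cvtColor(im,cv2.COLOR_BGR2HSV); g=cv2.cvtColor(im,cv2.COLOR_BGR2GRAY)
def cen(mask,box):
    x0,x1,y0,y1=box; m=np.zeros_like(mask); m[y0:y1,x0:x1]=mask[y0:y1,x0:x1]
    k,l,s,ce=cv2.connectedComponentsWithStats(m); i=1+np.argmax(s[1:,4]); return ce[i],s[i]
om=cv2.inRange(hsv,(3,90,80),(22,255,255))
A,a=cen(om,(235,280,155,190)); O,o=cen(om,(235,280,75,125))
br=cv2.inRange(g,190,255)
P1,s1=cen(br,(190,207,115,130)); P2,s2=cen(br,(306,322,118,134))
print("px",A,a,O,o,P1,s1,P2,s2)
A=plane(c,[A],14)[0];O=plane(c,[O],73)[0];p=[plane(c,[P],68)[0] for P in(P1,P2)]
# back pegs at edge
b=[plane(c,[z(q)],68)[0] for q in [(241,5),(569,6)]]
H=plane(c,[z((404,59))],58)[0]
print("hub",H.round(1))
# tool view: left = +y side? list
for q in p+b: print("peg",q.round(1))
Q=p+b
C=np.array([559.8,14.5])
an=[np.degrees(np.arctan2(q[1]-C[1],q[0]-C[0])) for q in Q]; print(an)
ks=[int(round((x+10)/72))%5 for x in an]; print(ks)
r=phase(Q,ks,[560,14,np.radians(-10)]); print("fit",r); r2=phase(Q[:2],ks[:2],[560,14,np.radians(-10)]);print(r2)
for C in (r[0],r2[0],H[:2]):
    ba=lambda q:round(np.degrees(np.arctan2(q[1]-C[1],q[0]-C[0])),2)
    print("C",C,"arrow",ba(A),np.hypot(*(A[:2]-C)).round(1),"orange",ba(O),np.hypot(*(O[:2]-C)).round(1))
# arrow axis from tongue/triangle
l=om.copy();l[:155]=0;l[190:]=0;l[:,:235]=0;l[:,280:]=0
cs=max(cv2.findContours(l,cv2.RETR_EXTERNAL,cv2.CHAIN_APPROX_NONE)[0],key=len)
T=cv2.minEnclosingTriangle(cs)[1].reshape(-1,2); print(T, plane(c,T,14).round(1))
E
```

```text
px [256.48821549 174.9023569 ] [244 163  25  20 297] [256.13972286  99.68475751] [241  83  31  34 866] [197.2        122.89230769] [193 119   9   9  65] [313.671875 126.484375] [310 122   9  10  64]
hub [560.5  14.3  58. ]
peg [480.5  97.7  68. ]
peg [456.7 -35.4  68. ]
peg [606.6 117.4  68. ]
peg [574.  -98.9  68. ]
[np.float64(133.59498273831534), np.float64(-154.18412805855473), np.float64(65.55263159362335), np.float64(-82.85684048628534)]
[2, 3, 1, 4]
fit (array([557.8,  15.5]), np.float64(-9.39), np.float64(4.2))
(array([560.2,  14.8]), np.float64(-10.14), np.float64(0.0))
C [557.8  15.5] arrow 171.01 162.4 orange 170.03 63.2
C [560.2  14.8] arrow 170.9 164.9 orange 169.79 65.7
C [560.46731814  14.32943652] arrow 170.76 165.3 orange 169.43 66.1
[[256.      160.     ]
 [242.8     182.     ]
 [270.66666 182.     ]] [[418.7  38.4  14. ]
 [389.9  61.9  14. ]
 [384.   22.2  14. ]]
```

View pics/w7c.png

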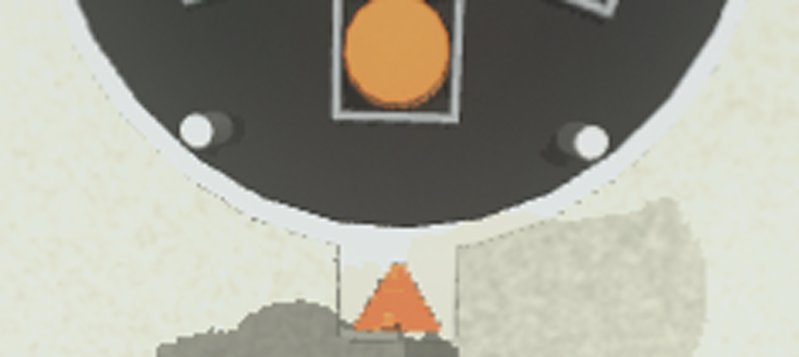

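The pegs put the orange pocket at about 169.9° and the arrow at about 170.9°. The pocket's front edge is also tilted about 1.5° against the arrow base in the picture. I'll trim by +1.2°, using the peg now at 206° with the same fork, then look again.

Emit:
step_arm(plan=[[0,[1.5,-2.5,0],10],[0,[3,-5,0],20],[0,[4.1,-7.5,0],30],[0,[4.1,-7.5,0],34.6],[0,[4.1,-7.5,0],34.6],[0,[4.1,-7.5,-5],34.6],[0,[4.1,-7.5,-10],34.6],[0,[4.1,-7.5,-14],34.6],[0,[4.1,-7.5,-17],34.6],[0,[4.1,-7.5,-19],34.6],[0,[4.1,-7.5,-20],34.6],[0,[4.1,-7.5,-20],34.6],[0,[4.1,-7.5,-20],34.6]])

```text
time_s: 14.42
tcp_pos: [453.9, -37.8, 44.2]
tcp_rot: [-0.0, 0.848, -0.53, 0.001]
contact_force: [0.1, 0.6, 0.6]
gripper_width: 0.5
```

```bash
python3 - <<'E'
from h import *
c=cap("wrist","w8"); s=arm.read_state(); print(s["tcp_pos"],s["contact_force"],s["time_s"])
C=np.array([559.8,14.5]);R=119;p0=np.array([452.9,-37.7])
for f in [208,210,211.5,213,213.8,214.6]: print(f-206,((C+R*np.array([np.cos(np.radians(f)),np.sin(np.radians(f))])-p0)/10).round(2))
# pocket edge tilt from w7
w=ld("w7"); u=lambda p:(np.array(p)+.5)/3.4-.5+[140,85]
e=plane(w,[u((334,117)),u((459,121))],38); d=e[0]-e[1]; print("pocket edge normal",180-np.degrees(np.arctan2(d[0],d[1])))
for a,b in [((339,245),(339,315)),((459,250),(459,335))]:
    e=plane(w,[u(a),u(b)],14); d=e[1]-e[0]; print("tongue side dir",np.degrees(np.arctan2(d[1],d[0])))
E
```

```text
[454.00858083 -37.82467448  44.27713915] [ 0.40272544  0.72767785 -0.4336613 ] 14.475
2 [ 0.18 -0.37]
4 [ 0.38 -0.73]
5.5 [ 0.54 -1.  ]
7 [ 0.71 -1.26]
7.800000000000011 [ 0.8 -1.4]
8.599999999999994 [ 0.89 -1.54]
pocket edge normal 169.8064901421708
tongue side dir 170.52112512687032
tongue side dir 172.60734287296785
```

View pics/w8.png

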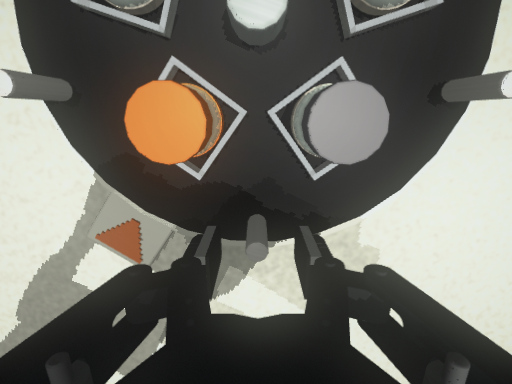

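The peg at (257,235) is centred between the fingers again. The pocket-edge normal reads 169.8° and the arrow 170.9-171.5°, so I'm applying the +1.2° trim slowly.

Emit:
step_arm(plan=[[0,[0.2,-0.4,0],2],[0,[0.4,-0.7,0],4],[0,[0.5,-1.0,0],5.5],[0,[0.6,-1.1,0],6.2],[0,[0.7,-1.2,0],7],[0,[0.75,-1.3,0],7.5],[0,[0.8,-1.4,0],8],[0,[0.9,-1.5,0],8.6],[0,[0.9,-1.5,0],8.6],[0,[0.9,-1.5,0],8.6]])

```text
time_s: 15.72
tcp_pos: [461.7, -52.7, 43.1]
tcp_rot: [0.0, 0.885, -0.465, -0.0]
contact_force: [-0.9, 0.0, 0.3]
gripper_width: 0.5
```

```bash
python3 - <<'E'
from h import *
c=cap("wrist","w9"); s=arm.read_state(); print(s["tcp_pos"],s["contact_force"],s["time_s"])
S=np.array([512/800,384/600])
cv2.imwrite("pics/w9z.png",cv2.resize(c["px"],(800,600),interpolation=cv2.INTER_CUBIC))
E
```

```text
[461.69858679 -52.6562561   43.14009866] [-0.71317961  0.87818388 -0.65862557] 15.775
```

View pics/w9z.png

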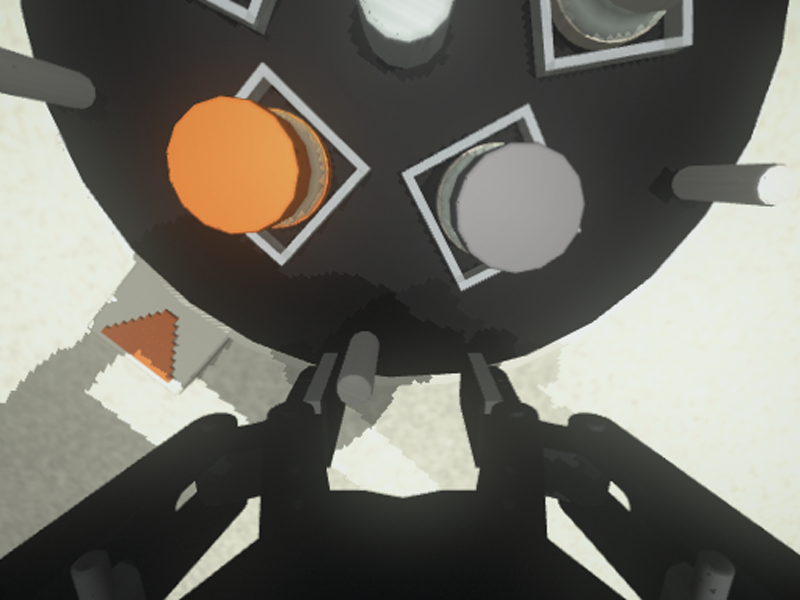

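The peg at (357,385) rests on the rear finger, as in the earlier contact views. I'll back off to centre, lift, and return to the view along the arrow.

Emit:
step_arm(plan=[[0,[-0.3,0.5,0],-3],[0,[-0.6,1.0,0],-5.5],[0,[-0.8,1.3,0],-7.5],[0,[-0.8,1.3,0],-7.5],[0,[-0.8,1.3,2],-7.5],[0,[-0.8,1.3,5],-7.5],[0,[-0.8,1.3,10],-7.5],[0,[-0.8,1.3,15],-7.5],[0,[-2,3,20],-17],[0,[-3.5,6,20],-27],[0,[-5,9,20],-37],[0,[-5,9,20],-43.2],[0,[-5,9,20],-43.2],[0,[-5,9,20],-43.2],[0,[-5,9,20],-43.2]])

```text
time_s: 17.65
tcp_pos: [412.1, 37.0, 243.2]
tcp_rot: [-0.0, -0.652, 0.758, 0.0]
contact_force: [0.6, 0.3, 0.0]
gripper_width: 0.499
```

```bash
python3 - <<'E'
from h import *
c=cap("wrist","w10"); sd=cap("side","s10"); s=arm.read_state(); print(s["tcp_pos"],s["time_s"])
im=c["px"]; crop=im[60:190,140:375]; cv2.imwrite("pics/w10c.png",cv2.resize(crop,None,fx=3.4,fy=3.4,interpolation=cv2.INTER_CUBIC))
hsv=cv2.cvtColor(im,cv2.COLOR_BGR2HSV); g=cv2.cvtColor(im,cv2.COLOR_BGR2GRAY)
def cen(mask,box):
    x0,x1,y0,y1=box; m=np.zeros_like(mask); m[y0:y1,x0:x1]=mask[y0:y1,x0:x1]
    k,l,s,ce=cv2.connectedComponentsWithStats(m); i=1+np.argmax(s[1:,4]); return ce[i],s[i]
om=cv2.inRange(hsv,(3,90,80),(22,255,255))
A,a=cen(om,(225,290,150,195)); O,o=cen(om,(225,290,70,130))
br=cv2.inRange(g,190,255)
P1,s1=cen(br,(190,207,112,132)); P2,s2=cen(br,(304,324,115,136))
print("px",A,a,O,o,P1,s1,P2,s2)
A=plane(c,[A],14)[0];O=plane(c,[O],73)[0];p=[plane(c,[P],68)[0] for P in(P1,P2)]
r2=phase(p,[2,3],[560,14,np.radians(-9)]);print(r2)
C=r2[0]
for q,n in((A,"arrow"),(O,"orange")): print(n,np.degrees(np.arctan2(q[1]-C[1],q[0]-C[0])).round(2),np.hypot(*(q[:2]-C)).round(1))
E
```

```text
[412.04479077  37.00616351 243.17339106] 17.75
px [256.0730897  175.17275748] [244 163  25  20 301] [256.1578341  100.19585253] [241  84  31  34 868] [197.734375 124.125   ] [194 120   9   9  64] [314.         126.12698413] [310 122   9   9  63]
(array([560.2,  14.9]), np.float64(-9.51), np.float64(0.1))
arrow 170.85 164.8
orange 170.4 65.8
```

View pics/w10c.png

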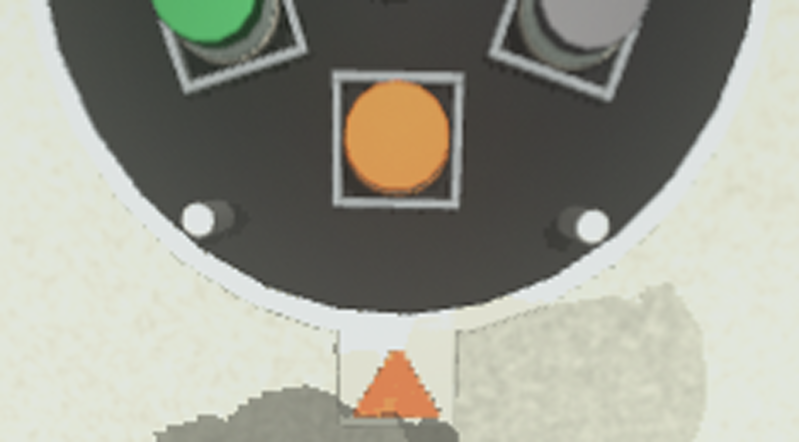

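The pocket is now at 170.5°, the orange cap at 170.4° and the arrow at 170.85°, so they agree within about 0.5°. The hand is 170 mm above the jars and touches nothing, so I'm handing in.

```bash
python3 - <<'E'
from h import *
print(workorder.job_done())
E
```

```text
the job is handed in; nothing more can be done
None
```

The orange-capped jar now stands in front, lined up with the orange arrow to within about 0.5°. I handed the job in at about 17.8 s of the 48 s allowed.

**What I did:** I straddled one rim peg loosely with the half-open fingers, without pinching it. I pushed it about 144° counter-clockwise at a measured force of about 1–2 N, then backed off and lifted clear to check. That check showed the pocket about 1.2° short of the arrow, so I trimmed it with a second gentle push on another peg.

**Last checks (wrist camera, hand lifted clear):**

| Item | Bearing from the turntable axis |
|---|---|
| Orange pocket (from the pegs) | 170.5° |
| Orange cap | 170.4° |
| Arrow | 170.85° |

- **Jars:** The orange, green and grey jars show in their pockets in the last picture. White and blue were out of frame, but still in theirs in the last side view I looked at, before the trim.
- **At rest:** I did not take a second picture to confirm the carousel was still. It had been released about 1.6 s before the last one.
- **Bench items:** I did not re-measure them at the end. The hand passed over the bench at height and saw no unexpected contact force.

**Disagreements:**
- The arrow's own edges gave bearings of 170.5–172.6°, while its centre gave 170.9°. The true error could therefore be nearer 1°.
- My estimates of the axis position differed by 2–3 mm between cameras.
- One disc-edge fit failed because of shadows, so I discarded it.

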